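# Top a spacer pack with its cover plate

### The job

Slide the thin cover plate along its rack until its end overhangs the open end by a good finger's width, still lying flat, and take it by that overhanging end. Lay it flat across the two open vise jaws and let go, then take it again by its middle and lower it (do not drop it) flat onto the two waisted spacers in the jig, between the jig's posts, and let go. Leave the spacers in the jig and do not disturb the socket and the wrench lying between the fixtures.

Things in the scene. Friction and masses are not known exactly. Their poses are not given: they have to be found in the camera images.
- cover_plate: Plain rectangular bright steel plate, 120 (x) x 50 (y) x 3 (z) mm, about 0.14 kg, loose. Origin: centre of its underside. At the start it lies flat in the channel of the rack, its front end 8 to 25 mm inside the rack's open end; x along the channel.
- rack: Fixed black plastic rack, 200 (x) x 66 (y) mm. Origin: centre of underside, z up. Flat channel floor 60 mm above it, 54 mm wide, x -100 to +100 mm, between rails 6 mm thick rising to 66 mm. Both ends open; the 'open end' is the -x end, facing the robot, free space below. Rails bar fingers from the plate's sides; behind the plate 50 mm or more of bare floor lets a shut gripper push its rear edge.
- vise: Fixed, motionless low vise, two aluminium jaws standing open. Origin: centre of underside, midway between the jaws; z up, x across them. Flat jaw tops 75 mm above it, each x 35 to 65 mm either side, 100 mm long (y). The 70 mm gap is free down to 38 mm height. Handle at +x, below 42 mm. The plate goes over both jaws, long side along x, middle over the gap.
- jig: Fixed aluminium jig, base 170 x 100 x 12 mm. Origin: centre of underside; z up, x along the stack. Pedestal 34 mm wide, top at 52 mm; with two spacers the pack's top is at 58 mm. Six steel posts rise to 76 mm: ends (inner faces x +-64 mm), sides (inner faces y +-29 mm, x 42 to 56 mm either side): 4 mm play round the plate. Fingers fit only at mid-length (84 mm free each side).
- spacer0: Lower waisted steel spacer in the jig, 3 mm thick, loose: ends 30 (x) x 50 (y) mm, waist 60 x 34 mm, 120 mm long over all. Origin: centre of its underside, 52 mm above the jig's origin.
- spacer1: Upper waisted steel spacer, same shape, origin 55 mm above the jig's origin; its top at 58 mm carries the cover plate. Its waist is narrower than the plate by 8 mm each side, which leaves room for fingertips below the plate.
- socket: Bystander: steel hex-drive socket standing on end, 28 mm diameter, 34 mm high. Origin: centre of its underside.
- wrench: Bystander: steel wrench lying flat, 150 mm long along its x, under 15 mm high. Origin: centre, underside.
There are look-alikes about, which are no part of the job. What is shaped like the rack but turquoise or yellow is not meant.

How it is judged (in metres and radians):
On the way, in this order (a step that is already met when the one before it is completed fails the run):
1. the cover plate lies flat on the rack's floor with its end 20 to 58 mm out over the rack's open end (x of cover_plate in the frame of rack between -0.098 and -0.06 m and z of cover_plate in the frame of rack between 0.058 and 0.0625 m and angle between cover_plate's own z axis and vertical below 0.05 rad and contact force between cover_plate and rack above 0.3 N), for 0.2 s.
2. the cover plate lies flat and still across both vise jaws, its middle over the gap, let go (x of cover_plate in the frame of vise between -0.022 and 0.022 m and y of cover_plate in the frame of vise between -0.035 and 0.035 m and z of cover_plate in the frame of vise between 0.072 and 0.078 m and angle between cover_plate's own z axis and vertical below 0.05 rad and angle between the x axis of cover_plate and the x axis of vise, either way round below 0.3 rad and contact force between cover_plate and the fingers below 0.1 N and linear speed of cover_plate below 0.02 m/s and contact force between cover_plate and vise above 0.3 N), for 0.3 s.
3. the cover plate is between the jig's posts, no more than 8 mm above the spacers, still held by the fingers (x of cover_plate in the frame of jig between -0.007 and 0.007 m and y of cover_plate in the frame of jig between -0.007 and 0.007 m and z of cover_plate in the frame of jig below 0.066 m and contact force between cover_plate and the fingers above 0.5 N), for 0.02 s.
At the end, for the whole second after the job is handed in: The cover plate lies still and released on the two spacers in the jig, between the posts: centred within 6 mm, its underside 58 mm above the jig's origin within 2 mm, level within 0.04 rad and along the jig within 0.15 rad; both spacers are still in place below it (6 mm, 2 mm in height) (x of cover_plate in the frame of jig between -0.006 and 0.006 m and y of cover_plate in the frame of jig between -0.006 and 0.006 m and z of cover_plate in the frame of jig between 0.056 and 0.06 m and angle between cover_plate's own z axis and vertical below 0.04 rad and angle between the x axis of cover_plate and the x axis of jig, either way round below 0.15 rad and linear speed of cover_plate below 0.02 m/s and contact force between cover_plate and the fingers below 0.1 N and x of spacer0 in the frame of jig between -0.006 and 0.006 m and y of spacer0 in the frame of jig between -0.006 and 0.006 m and z of spacer0 in the frame of jig between 0.05 and 0.054 m and x of spacer1 in the frame of jig between -0.006 and 0.006 m and y of spacer1 in the frame of jig between -0.006 and 0.006 m and z of spacer1 in the frame of jig between 0.053 and 0.057 m); the robot touches nothing.
It fails at once if the socket or the wrench is moved more than 30 mm (distance of any of socket, wrench from where it was at the start of the episode above 0.03 m).
It also fails if it takes over 62 s, if anything falls off the work surface, if the arm or the gripper's body presses on something with over 40 N, if the wrist force passes 120 N, or if a joint passes its speed limit or range.

### The arm

A 6-joint arm with a two-finger parallel gripper is mounted at the origin on the work surface. World frame = base frame: x ahead of the robot, y to its left, z up, the work surface at z = 0. Lengths are in mm, angles in degrees, forces in N, time in s.
With the tool pointing down it reaches from about 300 to 850 mm from the base axis. Payload 4.2 kg.
Tool frame: the origin (TCP) lies at the very end of the fingers, on their centre line; the grasp point (between the pads) lies 19 mm behind it; z points along the fingers, y is the line along which they close (so a half turn about z gives the same grasp; the last joint's range is limited). The gripper opens to 91 mm and grips with 3 to 60 N. Pads are 32 mm wide; open, the fingers measure 118 mm over their backs; the gripper's body (76 mm by 178 mm) begins 60 mm behind the grasp point.
Start: joints at [-74.198, 18.312, 89.639, -0, 72.044, -1.146], TCP at [167.619, -550.043, 213.976] pointing down, gripper open.
Joint ranges: [-177.97, 177.97], [-48.28, 115.42], [12.27, 149.76], [-77.06, 257.06], [2.81, 150.46], [-146.56, 146.56]. Speed limits (degrees/s): [147.25, 147.25, 180, 180, 180, 180].

### API

Orientations are given as [roll, pitch, yaw] about the fixed x, y, z axes, in that order (R = Rz(yaw) Ry(pitch) Rx(roll)).
In Python, from workcell import env, eyes gives the robot as it stands.
- The arm moves only by the tool send_rows, never from a script. Its argument "targets" is text: rows parted by semicolons, each of 7 numbers parted by spaces: the shift along the tool's x, y, z in m, then the turn, a rotation vector about the tool's x, y, z in degrees, then the opening in per cent of the stroke, from 0 (shut) to 100 (fully open). A call has 1 to 12 rows; each row is the pose to reach, as a shift and turn from the pose commanded when the call began, along the tool's axes at that moment; what a row does not reach only later rows make up. A row lasts 1/12 s, in which the tool goes at most 41.7 mm and 7.16 degrees, less where a joint would pass 70% of its speed; a pose out of reach is approached as far as the arm can. A call with a gripper value outside its range is refused whole. The fingers move at their own pace and stop on an object; "grip_force" is the grip in N (left out, the last holds). Time passes only in rows, so rows that repeat a pose let the fingers close. It gives the time, the measured TCP pose, the force, the opening and the grip force at its end, in the units of the state.
- env.state(): the state, without advancing time (a new reading comes with each control period).
- eyes.grab_frame(name): name is "scene" or "top"; returns a dict with "image" (384x512x3 uint8, blue, green, red), "fovy" (degrees; the focal length in pixels is half the picture's height over the tangent of half this angle, whatever the lens; pixels are square), "cx", "cy" (the principal point, pixels), "eye" and "attitude" of the camera in the world. Camera axes: x right, y up, looking along -z (the intrinsics and any distortion apply to the point x, -y, -z); pixel columns grow to the right and rows downward; lengths in mm; the calibration is good to about 2 mm. A picture is of the moment at which its call begins. There is no depth.
- env.job_done(): hands the job in; it is judged then, once.
The state is a dict: "time_s": time; "qpos": joint angles; "qvel": joint speeds; "effort": joint torques, N m; "ee_pos": TCP position; "ee_rot": TCP orientation; "force": force on the tool from outside, world axes, zero at the start; "torque": the same for the moment, N m; "gripper_width": finger opening in mm; "gripper_force": force on a finger pad.
Only numpy, scipy, OpenCV 4.12 (cv2) and the standard library are available. Lean on these libraries where they do the work, as an engineer would, in place of code of your own. Each camera call takes 0.05 s, during which the arm holds its last target. There are 200 camera calls.

## Working session

There is one attempt and no reset: what is moved stays moved. The work goes in short steps, Python scripts to look and compute and a tool call to move; the robot and the scene stay as the last step left them, time stands still between calls to the robot, and variables do not carry over. Pictures are saved under pics/ and viewed, at most 10 in all, crops included, and the job is handed in when it is done.

Besides the shell and the picture viewer there is one more tool, called after "Emit:" as name(argument=value, ...), one argument or row to a line, values as JSON. send_rows: Moves the arm, as the interface text tells. Its arguments: {"type":"object","properties":{"targets":{"type":"string"},"grip_force":{"type":"number"}},"required":["targets"]}

```bash
mkdir -p pics; ls
python3 - <<'E'
from workcell import env, eyes
import cv2
print(env.state())
for n in ("scene","top"):
    f=eyes.grab_frame(n); cv2.imwrite(f"pics/{n}0.png",f["image"])
    print(n,{k:v for k,v in f.items() if k!="image"})
E
```

```text
pics
{'time_s': 0.0, 'qpos': array([-7.41973596e+01,  1.83521219e+01,  8.97052143e+01,  6.07550728e-04,
        7.20441674e+01, -1.14597109e+00]), 'qvel': array([-0.04259376,  0.0043209 ,  0.04926048,  0.04932746,  0.03478744,
       -0.15122016]), 'effort': array([ 1.49586827e-03, -4.12453651e+01, -2.31972170e+01,  7.27981701e-02,
        4.53451287e-02, -1.43034804e-04]), 'ee_pos': array([ 167.48841999, -549.54598306,  213.12353919]), 'ee_rot': array([-1.79898528e+02, -2.60754439e-03,  1.69484213e+01]), 'force': array([-0.1160776 ,  0.23674901,  0.39223703]), 'torque': array([ 0.03798635, -0.0207202 ,  0.02898821]), 'gripper_force': 0.0, 'gripper_width': 91.22408634704989}
scene {'fovy': 54.30490526739611, 'cx': 260.6185440533401, 'cy': 195.51016715171653, 'eye': array([698.90467431, 392.98267035, 645.64077383]), 'attitude': array([ 39.08285052,   0.17987027, 143.72668835])}
top {'fovy': 47.12470753838695, 'cx': 256.35496742225797, 'cy': 194.82446563305444, 'eye': array([ 344.53931888,   17.66867297, 1203.31345751]), 'attitude': array([  4.04520509,  -0.61352803, -91.64544763])}
```

View pics/scene0.png

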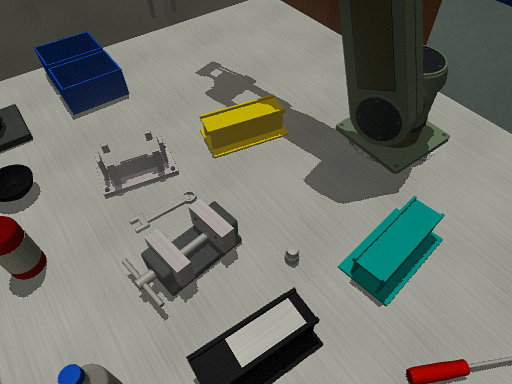

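View pics/top0.png

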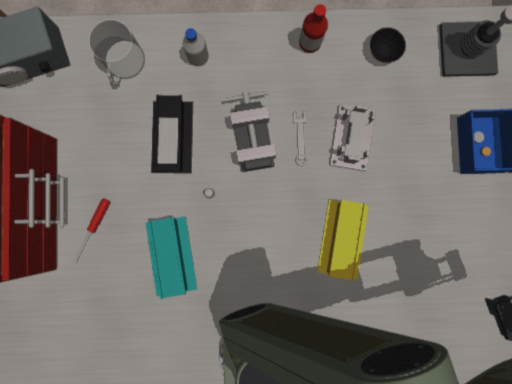

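The black rack is at top image (172,135), with the plate in it. Its look-alikes are turquoise at (172,257) and yellow at (344,238), and the black one fits the description. The vise is at (252,135), the jig at (352,137), the wrench at (300,138) and the socket at (208,193). I'll confirm with an enlarged crop.

Run:
```python
import cv2, numpy as np
t=cv2.imread("pics/top0.png"); s=cv2.imread("pics/scene0.png")
R=lambda im,k:cv2.resize(im,None,fx=k,fy=k,interpolation=cv2.INTER_CUBIC)
a=R(t[88:180,145:200],6); b=R(t[88:180,325:380],6)
cv2.imwrite("pics/c1.png",np.hstack([a,b]))   # x 0-330 rack (145+u/6,88+v/6); 330-660 jig (325+(u-330)/6)
c=R(s[285:384,180:330],4);d=R(s[125:200,90:185],4)
cv2.imwrite("pics/c2.png",c)
e=R(t[88:180,225:280],6)
o=np.zeros((552,330+380,3),np.uint8);o[:,:330]=e;o[:300,330:]=d
cv2.imwrite("pics/c3.png",o)
```

```text
(no output)
```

View pics/c1.png

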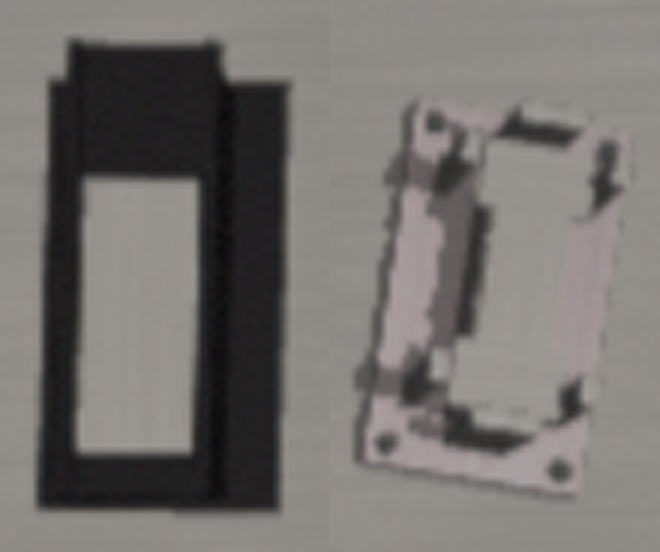

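View pics/c2.png

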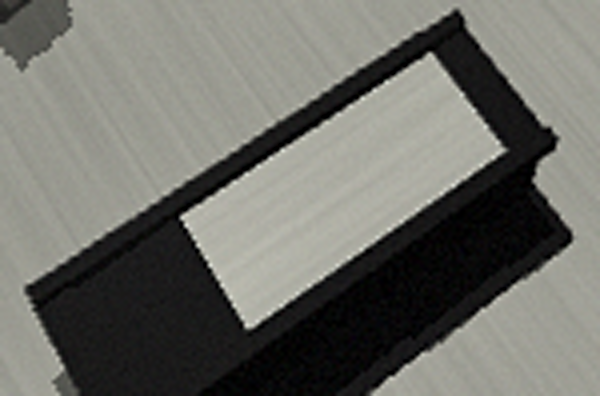

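View pics/c3.png

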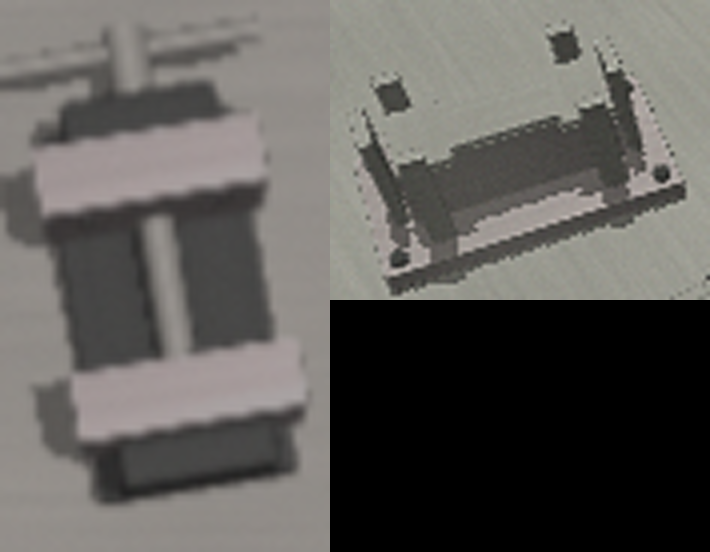

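The crop confirms the black rack. The plate lies in its channel, with its corners in top crop c1 at (84,177), (200,177), (193,455) and (76,455). The jig is the one holding spacers, at right. One more scene crop gives the vise heights, then I'll triangulate.

Run:
```python
import cv2, numpy as np
s=cv2.imread("pics/scene0.png")
R=lambda im,k:cv2.resize(im,None,fx=k,fy=k,interpolation=cv2.INTER_CUBIC)
o=np.zeros((600,800,3),np.uint8)
o[:400,:480]=R(s[195:295,130:250],4); o[400:,:]=0
d=R(s[128:198,92:182],3.5); o[:d.shape[0],482:482+d.shape[1]]=d   # jig
d=R(s[235:275,270:310],4); o[420:580,:160]=d
cv2.imwrite("pics/c4.png",o)
```

```text
(no output)
```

View pics/c4.png

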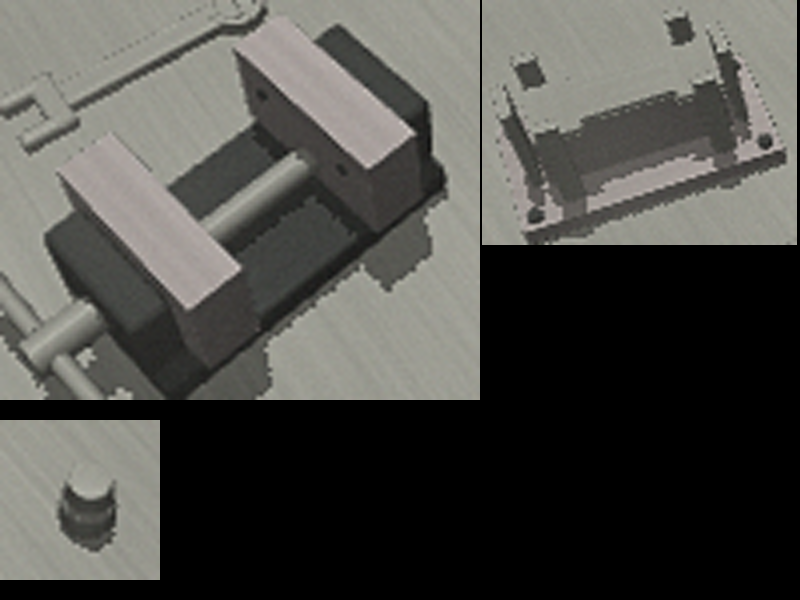

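The vise jaw-top corners in c4 are (110,133), (58,175), (190,310), (242,267) for the +x jaw and (285,13), (235,50), (365,168), (415,133) for the -x jaw. The jig's near base corners are (525,232) and (787,152). Next I'll triangulate.

```bash
cat > h.py <<'E'
import numpy as np
from scipy.spatial.transform import Rotation as Ro
CAM={"scene":(54.30490526739611,260.6185440533401,195.51016715171653,[698.90467431,392.98267035,645.64077383],[39.08285052,0.17987027,143.72668835]),
"top":(47.12470753838695,256.35496742225797,194.82446563305444,[344.53931888,17.66867297,1203.31345751],[4.04520509,-0.61352803,-91.64544763])}
def un(p,k,ox,oy): p=np.asarray(p,float); return (p+.5)/k-.5+[ox,oy]
def ray(c,p):
    fo,cx,cy,e,a=CAM[c]; f=192/np.tan(np.radians(fo/2))
    p=np.atleast_2d(p); d=np.c_[(p[:,0]-cx)/f,-(p[:,1]-cy)/f,-np.ones(len(p))]
    return np.array(e),d@Ro.from_euler("xyz",a,degrees=True).as_matrix().T
def atz(c,p,z): e,d=ray(c,p); return e+d*((z-e[2])/d[:,2])[:,None]
def tri(pt,ps):
    out=[];e1,D1=ray("top",pt);e2,D2=ray("scene",ps)
    for a,b in zip(D1,D2):
        s=np.linalg.lstsq(np.c_[a,-b],e2-e1,rcond=None)[0]
        q1=e1+s[0]*a;q2=e2+s[1]*b; out.append(np.r_[(q1+q2)/2,np.linalg.norm(q1-q2)])
    return np.array(out)
def proj(c,P):
    fo,cx,cy,e,a=CAM[c]; f=192/np.tan(np.radians(fo/2))
    q=(np.atleast_2d(P)-e)@Ro.from_euler("xyz",a,degrees=True).as_matrix()
    return np.c_[cx-f*q[:,0]/q[:,2],cy+f*q[:,1]/q[:,2]]
E
python3 - <<'E'
from h import *
np.set_printoptions(precision=1,suppress=True)
T=lambda p:un(p,6,145,88); S=lambda p:un(p,4,180,285)
# plate order FL(-x+y) FR(-x-y) RL(+x+y) RR
pt=T([(76,455),(193,455),(84,177),(200,177)]); ps=S([(505,152),(432,52),(247,330),(181,217)])
P=tri(pt,ps); print("plate",P, P.mean(0)); 
for c,p in(("top",pt),("scene",ps)):
    q=atz(c,p,63); m=q.mean(0); d=q[2:].mean(0)-q[:2].mean(0); print(c,m,np.linalg.norm(d),np.degrees(np.arctan2(d[1],d[0])))
print("railends z66 scene",atz("scene",S([(460,13),(553,138)]),66))
print("rack rear top66",atz("top",T([(70,42),(220,42)]),66), "front base?",atz("top",T([(38,508),(278,508)]),0))
V=lambda p:un(p,6,225,88); W=lambda p:un(p,4,130,195)
vt=V([(35,150),(258,115),(268,178),(45,212),(72,378),(297,340),(307,403),(80,440)])
vs=W([(190,310),(58,175),(110,133),(242,267),(365,168),(235,50),(285,13),(415,133)])
Q=tri(vt,vs);print("vise",Q,Q.mean(0))
for c,p in(("top",vt),("scene",vs)):
    q=atz(c,p,75); m=q.mean(0); d=q[:4].mean(0)-q[4:].mean(0); print(c,m,np.linalg.norm(d),np.degrees(np.arctan2(d[1],d[0])))
J=lambda p:un(np.array(p)-[330,0],6,325,88); K=lambda p:un(np.array(p)-[482,0],3.5,92,128)
jt=J([(415,100),(360,458),(575,495),(632,135)]); js=K([(525,232),(787,152)])
print("jig",tri(jt[:2],js)); q=atz("top",jt,12);print(q,q.mean(0)); d=q[0]+q[3]-q[1]-q[2];print(np.degrees(np.arctan2(d[1],d[0])),np.linalg.norm(d)/2)
print("socket",atz("top",[[208.5,193]],30),"wrench",atz("top",[[299,115],[300,161]],10))
E
```

```text
plate [[514.4 259.3  60.    0.1]
 [512.3 209.2  60.3   1.9]
 [635.1 253.9  64.7   2. ]
 [633.3 204.3  63.    4.3]] [573.8 231.7  62.    2.1]
top [574.5 230.9  63. ] 122.50485446153618 -2.3576589721307415
scene [573.4 232.7  63. ] 119.06414364546066 -2.6199409796233217
railends z66 scene [[493.3 205.3  66. ]
 [497.5 267.6  66. ]]
rack rear top66 [[695.7 258.4  66. ]
 [694.  192.9  66. ]] front base? [[499.4 289.7   0. ]
 [496.4 180.2   0. ]]
vise [[639.2  65.8  72.    4.3]
 [654.  -32.3  67.6   2.6]
 [625.  -35.7  72.2   2.3]
 [611.4  62.   73.9   4. ]
 [540.1  51.4  73.1   0.7]
 [554.  -46.1  69.1   2.5]
 [524.9 -48.8  73.6   4.2]
 [512.2  49.1  74.2   2.2]] [582.6   8.2  72.    2.8]
top [583.2   7.5  75. ] 100.45486328231436 7.67696442237173
scene [582.   11.2  75. ] 99.93168016957604 8.33452605615433
jig [[ 671.  -231.2   12.3    2.8]
 [ 505.7 -199.2    7.9    5.3]]
[[ 672.4 -231.9   12. ]
 [ 507.4 -199.9   12. ]
 [ 487.8 -297.2   12. ]
 [ 653.5 -331.2   12. ]] [ 580.3 -265.    12. ]
-11.286015974572262 168.62414168738232
socket [[435.6 130.3  30. ]] wrench [[ 645.7 -121.3   10. ]
 [ 517.9 -119.5   10. ]]
```

Heights agree with the text. The plate is at about (574,231.5) with yaw about -2.7°. The rack's open end is at x≈495, the vise centre at (582.6,9.3) with yaw 8°, and the jig centre at (580,-265) with yaw -11.3°. I'll move above the bare floor behind the plate.

Emit:
send_rows(
  targets="0.698 -0.601 0 0 0 20 0;0.698 -0.601 0 0 0 20 0;0.698 -0.601 0 0 0 20 0;0.698 -0.601 0 0 0 20 0;0.698 -0.601 0 0 0 20 0;0.698 -0.601 0 0 0 20 0;0.698 -0.601 0 0 0 20 0;0.698 -0.601 0 0 0 20 0;0.698 -0.601 0 0 0 20 0;0.698 -0.601 0 0 0 20 0;0.698 -0.601 0 0 0 20 0;0.698 -0.601 0 0 0 20 0",
)

```text
time_s: 1.1
ee_pos: [434.9, -126.2, 213.8]
ee_rot: [180.0, 0.0, -3.0]
force: [1.7, -0.7, 0.5]
gripper_width: 14.4
gripper_force: 0.0
```

Emit:
send_rows(
  targets="0.206 -0.366 0 0 0 0 0;0.206 -0.366 0 0 0 0 0;0.206 -0.366 0 0 0 0 0;0.206 -0.366 0 0 0 0 0;0.206 -0.366 0 0 0 0 0;0.206 -0.366 0 0 0 0 0;0.206 -0.366 0 0 0 0 0;0.206 -0.366 0 0 0 0 0;0.206 -0.366 0 0 0 0 0;0.206 -0.366 0 0 0 0 0;0.206 -0.366 0 0 0 0 0;0.206 -0.366 0.05 0 0 0 0",
)

```text
time_s: 2.1
ee_pos: [665.3, 230.4, 178.9]
ee_rot: [-179.6, -0.9, -2.9]
force: [2.3, -0.4, 0.7]
gripper_width: 0.1
gripper_force: 0.0
```

Emit:
send_rows(
  targets="0 0 0.05 0 0 0 0;0 0 0.07 0 0 0 0;0 0 0.09 0 0 0 0;0 0 0.09 0 0 0 0;0 0 0.09 0 0 0 0",
)

```text
time_s: 2.52
ee_pos: [658.9, 225.7, 81.1]
ee_rot: [179.9, 0.2, -3.1]
force: [0.6, -0.9, 0.7]
gripper_width: 0.3
gripper_force: 0.0
```

Emit:
send_rows(
  targets="0 0 0.012 0 0 0 0;0 0 0.018 0 0 0 0;0 0 0.018 0 0 0 0;0 0 0.018 0 0 0 0;0 0 0.018 0 0 0 0",
)

```text
time_s: 2.93
ee_pos: [660.2, 226.4, 65.1]
ee_rot: [-180.0, -0.1, -3.1]
force: [-0.6, -0.3, 0.1]
gripper_width: 0.2
gripper_force: 0.0
```

Run:
```python
from workcell import env, eyes
import cv2, numpy as np
f=eyes.grab_frame("scene")["image"]; t=eyes.grab_frame("top")["image"]
R=lambda im,k:cv2.resize(im,None,fx=k,fy=k,interpolation=cv2.INTER_CUBIC)
o=np.zeros((552,800,3),np.uint8)
a=R(f[250:384,170:340],2.7)[:552,:459]; o[:a.shape[0],:a.shape[1]]=a
a=R(t[88:180,145:200],6); o[:,465:795]=a
cv2.imwrite("pics/p1.png",o)
for i in range(2):
    s=env.state(); print(s["time_s"],s["ee_pos"],s["ee_rot"],s["force"])
```

```text
3.0333 [660.14238035 226.37013737  65.03587948] [-1.79976645e+02 -7.58101581e-02 -3.05231436e+00] [-0.29497987  0.46328452 -0.08725556]
3.0333 [660.14238035 226.37013737  65.03587948] [-1.79976645e+02 -7.58101581e-02 -3.05231436e+00] [-0.29497987  0.46328452 -0.08725556]
```

View pics/p1.png

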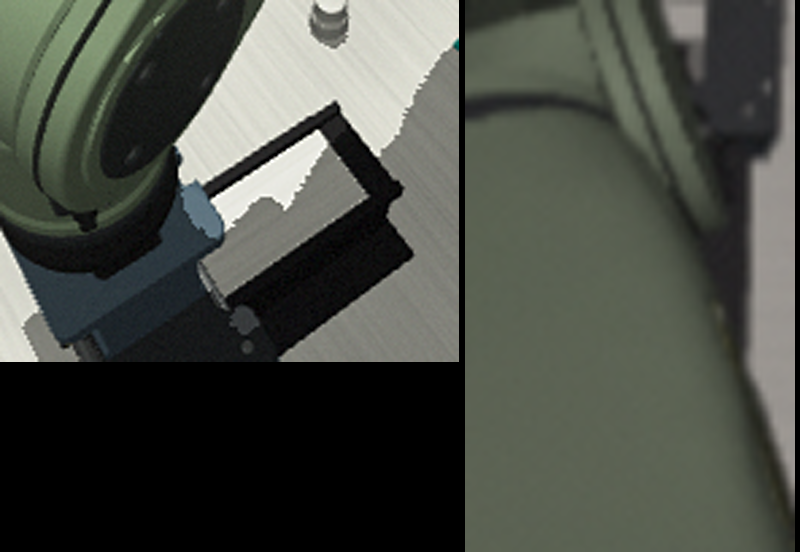

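The shut fingers stand behind the plate's rear edge, and the plate's front edge still lies inside the rack at about crop (345,130)-(370,200). Next I lower to 61 mm and push.

Emit:
send_rows(
  targets="0 0 0.004 0 0 0 0;0 0 0.004 0 0 0 0;0 0 0.004 0 0 0 0",
)

```text
time_s: 3.28
ee_pos: [659.9, 226.3, 60.3]
ee_rot: [-180.0, -0.0, -3.1]
force: [0.6, -0.1, 0.7]
gripper_width: 0.8
gripper_force: 0.5
```

Emit:
send_rows(
  targets="-0.005 0 0 0 0 0 0;-0.012 0 0 0 0 0 0;-0.018 0 0 0 0 0 0;-0.024 0 0 0 0 0 0;-0.030 0 0 0 0 0 0;-0.036 0 0 0 0 0 0;-0.042 0 0 0 0 0 0;-0.048 0 0 0 0 0 0;-0.054 0 0 0 0 0 0;-0.060 0 0 0 0 0 0;-0.064 0 0 0 0 0 0;-0.068 0 0 0 0 0 0",
)

```text
time_s: 4.28
ee_pos: [591.4, 229.9, 60.3]
ee_rot: [180.0, -0.0, -3.0]
force: [1.0, -0.1, 1.1]
gripper_width: 0.2
gripper_force: 1.2
```

Emit:
send_rows(
  targets="-0.002 0 0 0 0 0 0;-0.002 0 0 0 0 0 0;-0.002 0 0 0 0 0 0",
)

```text
time_s: 4.53
ee_pos: [589.0, 230.0, 60.3]
ee_rot: [180.0, 0.1, -3.1]
force: [-2.2, -0.1, 3.2]
gripper_width: 0.3
gripper_force: 1.7
```

Run:
```python
from workcell import env, eyes
import cv2, numpy as np
f=eyes.grab_frame("scene")["image"]
cv2.imwrite("pics/scene_p2.png",f)
cv2.imwrite("pics/p2.png",cv2.resize(f[260:384,200:350],None,fx=4.8,fy=4.8,interpolation=cv2.INTER_CUBIC))
s=env.state(); print(s["time_s"],s["ee_pos"],s["ee_rot"],s["force"])
```

```text
4.5833 [589.05376613 230.00851161  60.32415673] [ 1.79987807e+02  1.03096859e-01 -3.06527329e+00] [-1.92026178  0.0739444   4.32489019]
```

View pics/p2.png

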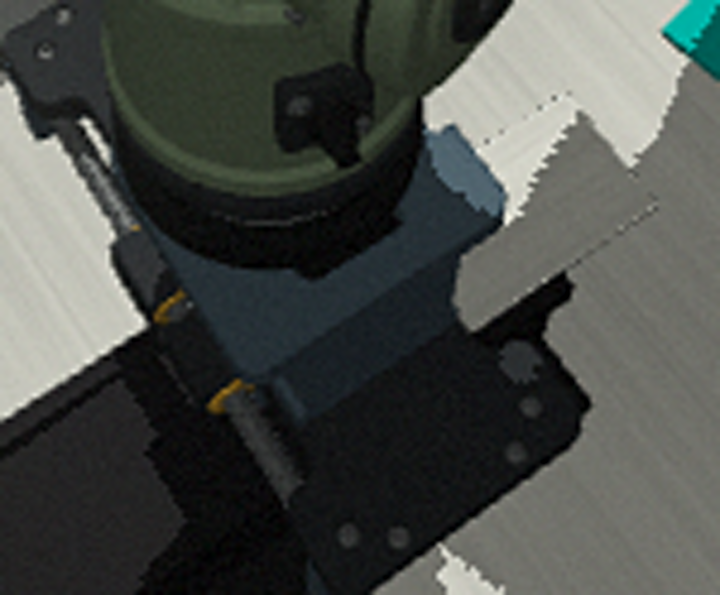

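The plate's front corners now stand out past the rack at crop (655,208) and (572,95).

Run:
```python
from h import *
q=atz("scene",un([(657,206),(572,94)],4.8,200,260),63);print(q,q.mean(0))
```

```text
[[453.77399018 264.37198078  63.        ]
 [449.21331613 216.35430913  63.        ]] [451.49365316 240.36314495  63.        ]
```

Emit:
send_rows(
  targets="-0.003 0 0 0 0 0 0;-0.006 0 0 0 0 0 0;-0.006 0 0 0 0 0 0;-0.006 0 0 0 0 0 0;-0.003 0 0 0 0 0 0;0.002 0 0 0 0 0 0;0.002 0 -0.02 0 0 0 0;0.002 0 -0.06 0 0 0 0;-0.03 0 -0.07 0 0 0 100;-0.07 0 -0.07 0 0 0 100;-0.109 0 -0.07 0 0 0 100;-0.109 0 -0.07 0 0 0 100",
)

```text
time_s: 5.58
ee_pos: [472.1, 234.1, 128.9]
ee_rot: [179.8, 0.6, -3.0]
force: [-1.0, -0.1, 0.4]
gripper_width: 24.6
gripper_force: 0.0
```

Emit:
send_rows(
  targets="0 0 0 0 0 0 100;0 0 0 0 0 0 100;0 0 0 0 0 0 100;0 0 0 0 0 0 100",
)

```text
time_s: 5.92
ee_pos: [482.2, 235.9, 130.1]
ee_rot: [-180.0, -0.0, -3.1]
force: [0.4, 0.4, 0.0]
gripper_width: 51.1
gripper_force: 0.0
```

Run:
```python
from workcell import env, eyes
import cv2, numpy as np
f=eyes.grab_frame("scene")["image"]; t=eyes.grab_frame("top")["image"]
o=np.zeros((600,800,3),np.uint8)
a=cv2.resize(f[225:384,190:370],None,fx=3.6,fy=3.6,interpolation=cv2.INTER_CUBIC)[:572]
b=cv2.resize(t[90:220,140:210],None,fx=2,fy=2)
o[:a.shape[0],:a.shape[1]]=a; o[:260,655:795]=b
cv2.imwrite("pics/p3.png",o)
s=env.state(); print(s["time_s"],s["ee_pos"],s["ee_rot"],s["gripper_width"])
```

```text
6.0167 [481.90702681 235.74795537 129.96699023] [ 1.79992152e+02  7.65901843e-04 -3.09281411e+00] 59.15238339453273
```

View pics/p3.png

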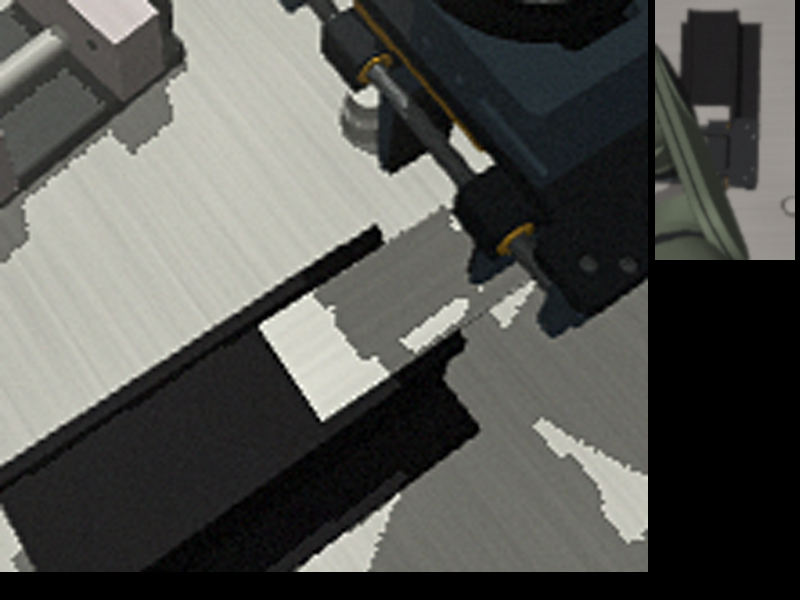

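The plate still lies flat in the rack. Its rear corners are at crop (260,325) and (322,421), and the rail ends are at (380,230) and (462,342).

Run:
```python
from h import *
print(atz("scene",un([(260,325),(322,421)],3.6,190,225),63));print(atz("scene",un([(380,228),(463,338)],3.6,190,225),66))
```

```text
[[563.74934919 209.06423015  63.        ]
 [567.27658091 258.03702225  63.        ]]
[[492.68212041 205.9613411   66.        ]
 [496.41696264 267.28207748  66.        ]]
```

Emit:
send_rows(
  targets="-0.0086 -0.0013 0 0 0 0 100;-0.0086 -0.0013 0 0 0 0 100;-0.0086 -0.0013 0.02 0 0 0 100;-0.0086 -0.0013 0.04 0 0 0 100;-0.0086 -0.0013 0.055 0 0 0 100;-0.0086 -0.0013 0.065 0 0 0 100;-0.0086 -0.0013 0.0755 0 0 0 100;-0.0086 -0.0013 0.0755 0 0 0 100;-0.0086 -0.0013 0.0755 0 0 0 100",
)

```text
time_s: 6.77
ee_pos: [472.5, 237.6, 54.6]
ee_rot: [180.0, 0.0, -3.0]
force: [0.3, 0.2, -0.2]
gripper_width: 91.0
gripper_force: 0.0
```

Emit:
send_rows(
  targets="0 0 0 0 0 0 40;0 0 0 0 0 0 30;0 0 0 0 0 0 20;0 0 0 0 0 0 20;0 0 0 0 0 0 20;0 0 0 0 0 0 20;0 0 0 0 0 0 20;0 0 0 0 0 0 20;0 0 0 0 0 0 20;0 0 0 0 0 0 20",
  grip_force=40,
)

```text
time_s: 7.6
ee_pos: [472.5, 237.5, 54.9]
ee_rot: [180.0, -0.0, -3.0]
force: [-0.8, -0.2, 0.3]
gripper_width: 49.3
gripper_force: 40.0
```

Emit:
send_rows(
  targets="0 0 -0.005 0 0 0 20;0 0 -0.012 0 0 0 20;0 0 -0.022 0 0 0 20;0 0 -0.035 0 0 0 20;0 0 -0.05 0 0 0 20;0 0 -0.065 0 0 0 20;0 0 -0.08 0 0 0 20;0 0 -0.08 0 0 0 20",
)

```text
time_s: 8.27
ee_pos: [474.5, 238.5, 138.5]
ee_rot: [-179.8, -0.4, -3.1]
force: [0.1, -0.3, -1.9]
gripper_width: 48.8
gripper_force: 40.0
```

Emit:
send_rows(
  targets="0.010 0.021 0 0 0 -1 20;0.021 0.045 0 0 0 -3 20;0.032 0.068 0 0 0 -4 20;0.043 0.09 0 0 0 -5 20;0.054 0.113 0 0 0 -6 20;0.064 0.135 0 0 0 -7 20;0.075 0.158 0 0 0 -8 20;0.086 0.18 0 0 0 -9 20;0.095 0.2 0 0 0 -10 20;0.103 0.216 0 0 0 -11 20;0.1073 0.2253 0 0 0 -11 20;0.1073 0.2253 0 0 0 -11 20",
)

```text
time_s: 9.27
ee_pos: [568.0, 5.3, 134.4]
ee_rot: [180.0, 0.0, 7.8]
force: [-0.9, -0.8, -2.2]
gripper_width: 48.9
gripper_force: 40.0
```

Run:
```python
from workcell import env, eyes
import cv2, numpy as np
f=eyes.grab_frame("scene")["image"]
cv2.imwrite("pics/p4.png",cv2.resize(f[170:310,100:270],None,fx=4.2,fy=4.2,interpolation=cv2.INTER_CUBIC))
s=env.state(); print(s["time_s"],s["ee_pos"],s["ee_rot"],s["gripper_width"],s["force"],s["torque"])
```

```text
9.3167 [567.41395129   6.47515142 134.38651549] [-1.79973486e+02  4.58953996e-02  7.83172626e+00] 48.92907742508789 [-0.3678037   0.08766847 -2.06089752] [-0.00255383  0.12138132 -0.02835879]
```

View pics/p4.png

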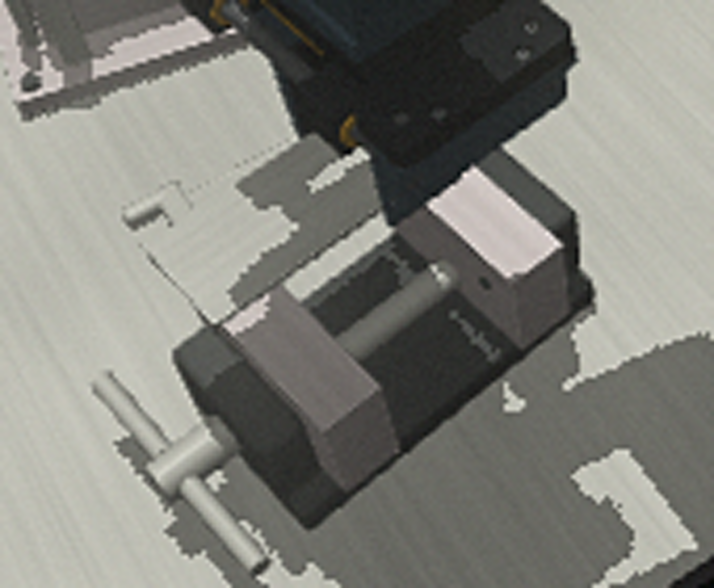

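The plate is held level above the vise, with its far-end corners at crop (145,250) and (212,327). I'll check those against the expected pose. The picture budget is now used up, so later checks are by code.

Run:
```python
from h import *
g=np.array([567.4,6.5]);a=np.radians(7.8);u=np.array([np.cos(a),np.sin(a)]);v=np.array([-u[1],u[0]])
for z in (134,139.5,142.5):
  P=[np.r_[g+93*u+s*25*v,z] for s in(-1,1)]
  print(z,(proj("scene",P)-[100,170]+.5)*4.2-.5)
print(atz("scene",un([(145,250),(212,327)],4.2,100,170),142.5))
```

```text
134 [[150.37033996 254.73928725]
 [222.6763372  334.36153855]]
139.5 [[146.64208735 246.81609377]
 [219.32979711 326.71075856]]
142.5 [[144.58639338 242.44738201]
 [217.48380107 322.49048652]]
[[664.27416973  -2.28641869 142.5       ]
 [658.64617485  44.45879729 142.5       ]]
```

Emit:
send_rows(
  targets="0.0005 0 0.02 0 0 0 20;0.0005 0 0.04 0 0 0 20;0.0005 0 0.052 0 0 0 20;0.0005 0 0.058 0 0 0 20;0.0005 0 0.061 0 0 0 20;0.0005 0 0.063 0 0 0 20;0.0005 0 0.063 0 0 0 20;0.0005 0 0.063 0 0 0 20",
)

```text
time_s: 9.98
ee_pos: [568.6, 7.2, 72.6]
ee_rot: [180.0, -0.1, 8.0]
force: [-0.6, 0.4, -1.6]
gripper_width: 49.0
gripper_force: 40.0
```

Emit:
send_rows(
  targets="0 0 0.0005 0 0 0 20;0 0 0.001 0 0 0 20;0 0 0.0015 0 0 0 20;0 0 0.0015 0 0 0 20",
)

```text
time_s: 10.32
ee_pos: [568.1, 6.9, 70.4]
ee_rot: [180.0, -0.0, 7.9]
force: [0.2, -0.2, -1.2]
gripper_width: 48.6
gripper_force: 40.0
```

Emit:
send_rows(
  targets="0 0 0.0005 0 0 0 20;0 0 0.001 0 0 0 20;0 0 0.001 0 0 0 20;0 0 0.001 0 0 0 20",
)

```text
time_s: 10.65
ee_pos: [568.2, 6.9, 69.9]
ee_rot: [180.0, -0.0, 7.9]
force: [-2.5, -0.4, 4.4]
gripper_width: 49.2
gripper_force: 40.0
```

Contact made, so I open and rise.

Emit:
send_rows(
  targets="0 0 0 0 0 0 60;0 0 0 0 0 0 70;0 0 0 0 0 0 85;0 0 0 0 0 0 100;0 0 0 0 0 0 100;0 0 0 0 0 0 100;0 0 0 0 0 0 100;0 0 0 0 0 0 100;0 0 0 0 0 0 100",
)

```text
time_s: 11.4
ee_pos: [568.1, 6.9, 69.3]
ee_rot: [180.0, 0.0, 7.9]
force: [-1.0, 0.6, -0.1]
gripper_width: 91.2
gripper_force: 0.0
```

Emit:
send_rows(
  targets="0 0 -0.02 0 0 0 100;0 0 -0.05 0 0 0 100;-0.04 0 -0.09 0 0 0 100;-0.08 0 -0.13 0 0 0 100;-0.12 0 -0.17 0 0 0 100;-0.16 0 -0.19 0 0 0 100;-0.19 0 -0.19 0 0 0 100;-0.19 0 -0.19 0 0 0 100;-0.19 0 -0.19 0 0 0 100",
)

```text
time_s: 12.15
ee_pos: [376.1, -19.7, 261.9]
ee_rot: [179.9, -0.2, 7.9]
force: [-0.3, -0.9, -0.7]
gripper_width: 91.1
gripper_force: 0.0
```

Run:
```python
from workcell import env, eyes
import cv2, numpy as np
from h import *
f=eyes.grab_frame("scene")["image"]; t=eyes.grab_frame("top")["image"]
cv2.imwrite("pics/scene5.png",f);cv2.imwrite("pics/top5.png",t)
s=env.state(); print(s["time_s"],s["ee_pos"],s["ee_rot"])
g=np.array([568.2,6.9]);a=np.radians(7.9);u=np.array([np.cos(a),np.sin(a)]);v=np.array([-u[1],u[0]])
for n,im in(("scene",f),("top",t)):
    E=proj(n,[np.r_[g+(33+x)*u+y*v,78] for x,y in((-60,-25),(-60,25),(60,25),(60,-25))]);print(n,E.round(1).tolist())
    x0,y0=E.min(0).astype(int)-8; x1,y1=E.max(0).astype(int)+8
    x0,y0=max(x0,0),max(y0,0); c=im[y0:y1,x0:x1].astype(int)
    # plate = neutral bright; jaws pinkish; print coarse grey map & R-G
    print(x0,y0); g_=c.mean(2); 
    for r in g_[::2,::2]: print(" ".join(f"{int(q):3d}" for q in r))
```

```text
12.25 [379.76943862 -19.42874732 260.15668049] [179.95828842  -0.18503471   7.92021449]
scene [[197.6, 210.3], [214.5, 225.9], [159.9, 266.8], [143.5, 248.5]]
135 202
149 151 144 146 150 150 149 151 153 155 147 153 144 152 150 156 152 152 166 153 154 151 158 162  75  66  68  63  69  82 168 161 166 171 168 137 154 157 134  62  52 155 152 155
146 146 148 147 146 150 150 151 151 148 151 152 149 150 151 154 158 154 153 151 154 166  90  62  78 159 158 161 167 171 164 159 163 165 171 169 147 110  66  69  68  58 157 155
150 149 151 144 151 152 151 149 153 149 155 153 151 150 153 154 151 151 155 166 110  57  79 159 152 151 154 164 165 162 167 164 161 162 166 170 171 112  64  64  67  69  57 155
150 148 148 150 147 149 152 150 152 152 151 152 150 153 151 152 154 170 120  62  83 160 153 153 155 146 157  59 171 166 163 164 167 161 162 165 171 173 144  64  69  69  65  62
147 152 148 149 149 148 149 155 148 152 152 154 155 151 152 168 129  68  60 152 159 152 156 152 152 156 152  96  64 172 164 163 164 164 162 162 163 170 171 181  64  67  68  67
147 149 152 155 153 148 151 151 142 152 151 150 153 1
[... 7594 characters left out ...]
 145 145 135  67  50  46  51 152 159 160 159 160 158 157 160 158 147  77  73  83 144
145 145 145 136  69  67  47  49 142 159 159 159 161 160 157 161 159 156  91  83  87 154
143 142 143 143  87  66  47  49 108 158 160 159 160 160 157 160 158 154 137 162 162 164
144 143 144 144  92  72  56  67 100 156 158 157 159 149 138 147 156 146 161 165 166 167
146 146 145 142 143 137 143 159 155 158 150 147 161 162 161 162 164 166 165 164 164 164
140 115 111  95 156 159 160 161 160 162 162 162 163 163 161 162 161 163 163 164 166 166
144  98  91  93 150 161 160 161 160 160 160 160 161 162 164 165 166 167 168 169 169 169
145  98  92  92 111 159 160 161 162 162 165 165 166 169 168 168 164 164 161 130 114 112
```

```bash
cat > fit.py <<'E'
import cv2
from h import *
from scipy.optimize import minimize
from scipy.ndimage import map_coordinates
def fit(img,cam,L,W,z,g0,edges=(0,1,2,3)):
    im=cv2.GaussianBlur(cv2.imread(img).astype(np.float32),(0,0),0.8)
    def cost(p):
        a=np.radians(p[2]);R=np.array([[np.cos(a),-np.sin(a)],[np.sin(a),np.cos(a)]]);t=np.linspace(-.96,.96,60);tot=0
        E=[(t*L/2,W/2+0*t,0,1),(t*L/2,-W/2+0*t,0,-1),(L/2+0*t,t*W/2,1,0),(-L/2+0*t,t*W/2,-1,0)]
        for k in edges:
            x,y,nx,ny=E[k]; v=[]
            for s in(-1.5,1.5):
                q=np.c_[x+nx*s,y+ny*s]@R.T+p[:2]; uv=proj(cam,np.c_[q,np.full(60,z)])
                v.append([map_coordinates(im[...,c],[uv[:,1],uv[:,0]],order=1,mode="nearest") for c in range(3)])
            d=np.abs(np.array(v[0])-np.array(v[1])).sum(0); tot-=np.minimum(d,90).mean()
        return tot
    best=min(((cost([g0[0]+i,g0[1]+j,g0[2]+k]),i,j,k) for i in range(-6,7,2) for j in range(-6,7,2) for k in(-3,-1.5,0,1.5,3)))
    s=np.array(g0)+best[1:]
    r=minimize(cost,s,method="Nelder-Mead",options=dict(initial_simplex=s+np.array([[0,0,0],[1.5,0,0],[0,1.5,0],[0,0,1]])))
    return r.x.round(2),round(r.fun,1)
E
python3 - <<'E'
from fit import *
print("plate robot est",[568.2+33*np.cos(np.radians(7.9)),6.9+33*np.sin(np.radians(7.9)),7.9])
print("plate top",fit("pics/top5.png","top",120,50,78,(600.9,11.4,7.9)))
print("plate scene",fit("pics/scene5.png","scene",120,50,78,(600.9,11.4,7.9)))
print("rackplate top",fit("pics/top0.png","top",120,50,63,(574,231.5,-2.6)))
print("jigbase top",fit("pics/top0.png","top",170,100,12,(580.,-265,-11.3)),fit("pics/top5.png","top",170,100,12,(580.,-265,-11.3)))
print("jigbase scene",fit("pics/scene0.png","scene",170,100,12,(580.,-265,-11.3),(0,3)),fit("pics/scene0.png","scene",170,100,12,(580.,-265,-11.3)))
print("spacer top",fit("pics/top0.png","top",120,50,58,(580.,-265,-11.3)))
E
```

```text
plate robot est [np.float64(600.8868122868643), np.float64(11.435670019225839), 7.9]
plate top (array([601.85,  10.07,   7.33]), np.float64(-196.4))
plate scene (array([600.47,  13.03,   6.23]), np.float64(-211.9))
rackplate top (array([575.16, 231.29,  -2.36]), np.float64(-359.9))
jigbase top (array([ 581.77, -260.06,  -11.11]), np.float64(-155.8)) (array([ 581.83, -260.07,  -11.13]), np.float64(-161.5))
jigbase scene (array([ 586.1 , -264.43,  -10.81]), np.float64(-132.3)) (array([ 586.08, -264.46,  -10.84]), np.float64(-138.8))
spacer top (array([ 579.32, -265.16,  -10.59]), np.float64(-162.3))
```

Run:
```python
from fit import *
for n in("top","scene"):
    im=cv2.GaussianBlur(cv2.imread(f"pics/{n}0.png"),(3,3),0).astype(int)
    c=proj(n,[[580,-265,12]])[0]; x0,y0=(c-[34,46]).astype(int)
    if n=="scene": x0,y0=(c-[48,42]).astype(int)
    w=im[y0:y0+(92 if n=="top" else 75),x0:x0+(68 if n=="top" else 96)]
    pk=w[...,2]-w[...,1]; m=((pk>=7)).astype(np.uint8)
    k,l,st,_=cv2.connectedComponentsWithStats(m); 
    print(n,c,np.percentile(pk,[5,50,80,95]),[s.tolist() for s in st if s[4]>30])
    pts=np.argwhere(np.isin(l,[i for i in range(1,k) if st[i][4]>30]))[:,::-1]+[x0,y0]
    if n=="top":
        q=atz("top",pts.astype(float),12)[:,:2].astype(np.float32); print(cv2.minAreaRect(q))
    else:
        q=atz("scene",pts.astype(float),12)[:,:2]; a=np.radians(-11.2);R=np.array([[np.cos(a),np.sin(a)],[-np.sin(a),np.cos(a)]])
        r=(q-[580,-265])@R.T; print("scene jig-frame percentiles x",np.percentile(r[:,0],[0,1,3,97,99,100]),"y",np.percentile(r[:,1],[0,1,97,99,100]))
print("spacer scene",fit("pics/scene0.png","scene",120,50,58,(580.,-264,-11.2)), fit("pics/top5.png","top",120,50,58,(580.,-265,-11.2)))
```

```text
top [352.18119742 137.03014345] [ 3.  4.  5. 10.] [[0, 0, 68, 92, 5338], [20, 13, 16, 14, 90], [12, 27, 38, 53, 577], [44, 30, 12, 31, 225]]
((580.0845947265625, -265.8917541503906), (100.38043975830078, 171.7364501953125), 78.99947357177734)
scene [135.40978804 167.01656206] [-1.  0.  2.  6.] [[0, 0, 96, 75, 6936], [78, 23, 9, 26, 87], [12, 45, 7, 18, 40], [51, 47, 20, 11, 80]]
scene jig-frame percentiles x [-84.41318637 -83.70104184 -83.17255692  79.6920099   80.25450269
  81.45739036] y [-31.492324   -27.0268513   49.18037857  49.72797932  50.16460667]
spacer scene (array([ 575.36, -271.35,  -14.01]), np.float64(-180.5)) (array([ 579.26, -264.98,  -10.46]), np.float64(-165.6))
```

The plate lies at about (601.2,11.5) with yaw 7.9. The two cameras' mean matches the robot frame. The jig is at about (579.4,-265) with yaw -11. Next is the regrasp at mid-length.

Emit:
send_rows(
  targets="0.035 0 0.01 0 0 0 100;0.07 0 0.03 0 0 0 100;0.1 0 0.06 0 0 0 100;0.13 0 0.08 0 0 0 100;0.16 0 0.1 0 0 0 100;0.19 0 0.12 0 0 0 100;0.21 0 0.13 0 0 0 100;0.2184 0 0.13 0 0 0 100;0.2184 0 0.135 0 0 0 100;0.2184 0 0.155 0 0 0 100;0.2184 0 0.172 0 0 0 100;0.2184 0 0.18 0 0 0 100",
)

```text
time_s: 13.25
ee_pos: [594.3, 10.7, 77.8]
ee_rot: [-180.0, 0.2, 7.9]
force: [-1.0, 0.6, 0.2]
gripper_width: 90.9
gripper_force: 0.0
```

Emit:
send_rows(
  targets="0 0 0.005 0 0 0 100;0 0 0.009 0 0 0 100;0 0 0.0105 0 0 0 100;0 0 0.0105 0 0 0 100",
)

```text
time_s: 13.58
ee_pos: [596.4, 10.8, 69.4]
ee_rot: [180.0, -0.1, 7.9]
force: [0.4, -0.2, 0.2]
gripper_width: 91.0
gripper_force: 0.0
```

Emit:
send_rows(
  targets="0 0 0 0 0 0 40;0 0 0 0 0 0 30;0 0 0 0 0 0 20;0 0 0 0 0 0 20;0 0 0 0 0 0 20;0 0 0 0 0 0 20;0 0 0 0 0 0 20;0 0 0 0 0 0 20;0 0 0 0 0 0 20;0 0 0 0 0 0 20",
  grip_force=40,
)

```text
time_s: 14.42
ee_pos: [596.3, 10.8, 68.8]
ee_rot: [180.0, -0.0, 7.9]
force: [-0.1, 0.3, 0.4]
gripper_width: 49.3
gripper_force: 40.0
```

Emit:
send_rows(
  targets="0 0 -0.005 0 0 0 20;0 0 -0.015 0 0 0 20;0 0 -0.03 0 0 0 20;0 0 -0.045 0 0 0 20;0 0 -0.06 0 0 0 20;0 0 -0.07 0 0 0 20;0 0 -0.07 0 0 0 20;0 0 -0.07 0 0 0 20",
)

```text
time_s: 15.08
ee_pos: [596.4, 10.8, 139.4]
ee_rot: [180.0, -0.1, 7.9]
force: [-0.1, 0.4, -1.5]
gripper_width: 48.6
gripper_force: 40.0
```

Emit:
send_rows(
  targets="-0.004 0.018 0 0 0 1.5 20;-0.01 0.045 0 0 0 3.5 20;-0.016 0.072 0 0 0 5.5 20;-0.022 0.1 0 0 0 7.5 20;-0.028 0.127 0 0 0 9.5 20;-0.034 0.154 0 0 0 11.5 20;-0.04 0.181 0 0 0 13 20;-0.046 0.208 0 0 0 15 20;-0.052 0.235 0 0 0 17 20;-0.056 0.255 0 0 0 18 20;-0.0595 0.2691 0 0 0 18.9 20;-0.0595 0.2691 0 0 0 18.9 20",
)

```text
time_s: 16.08
ee_pos: [573.6, -266.4, 137.6]
ee_rot: [180.0, 0.1, -11.1]
force: [0.0, 0.6, -1.0]
gripper_width: 48.9
gripper_force: 40.0
```

Emit:
send_rows(
  targets="0 0 0.02 0 0 0 20;0 0 0.035 0 0 0 20;0 0 0.045 0 0 0 20;0 0 0.045 0 0 0 20;0 0 0.045 0 0 0 20",
)

```text
time_s: 16.5
ee_pos: [574.3, -263.0, 93.2]
ee_rot: [-180.0, 0.1, -10.9]
force: [0.2, 0.2, -1.6]
gripper_width: 49.0
gripper_force: 40.0
```

Run:
```python
from workcell import env, eyes
from fit import *
for n in("scene","top"): cv2.imwrite(f"pics/{n}6.png",eyes.grab_frame(n)["image"])
s=env.state(); print(s["time_s"],s["ee_pos"],s["ee_rot"],s["force"])
z=s["ee_pos"][2]+6.2+3; y=np.radians(s["ee_rot"][2]); g=s["ee_pos"][:2]+5*np.array([np.cos(y),np.sin(y)])
print("expect",g,z)
for n in("top","scene"):
    for ed in((0,1,2,3),(2,3),(0,2)) : print(n,ed,fit(f"pics/{n}6.png",n,120,50,z,(*g,-11.),ed))
```

```text
16.6 [ 575.25690484 -263.67606399   94.65616538] [ 1.79980159e+02 -9.06454216e-02 -1.09140243e+01] [-0.41520735  0.09604075 -0.71669621]
expect [ 580.16646683 -264.62274295] 103.85616538241173
top (0, 1, 2, 3) (array([ 586.28, -261.17,   -6.69]), np.float64(-115.6))
top (2, 3) (array([ 588.3 , -246.39,    6.58]), np.float64(-78.3))
top (0, 2) (array([ 586.89, -260.48,   -5.92]), np.float64(-60.4))
scene (0, 1, 2, 3) (array([ 582.25, -258.65,   -7.29]), np.float64(-70.0))
scene (2, 3) (array([ 583.3 , -294.72,   -7.87]), np.float64(-95.2))
scene (0, 2) (array([ 580.72, -258.59,   -7.54]), np.float64(-52.9))
```

Emit:
send_rows(
  targets="-0.0006 0 0.008 0 0 0 20;-0.0006 0 0.014 0 0 0 20;-0.0006 0 0.019 0 0 0 20;-0.0006 0 0.023 0 0 0 20;-0.0006 0 0.026 0 0 0 20;-0.0006 0 0.028 0 0 0 20;-0.0006 0 0.030 0 0 0 20;-0.0006 0 0.030 0 0 0 20",
)

```text
time_s: 17.27
ee_pos: [573.8, -263.7, 63.4]
ee_rot: [-180.0, 0.0, -11.0]
force: [-0.4, 0.2, -1.6]
gripper_width: 48.9
gripper_force: 40.0
```

The plate is between the posts with no contact force, so I lower it gently.

Emit:
send_rows(
  targets="0 0 0.003 0 0 0 20;0 0 0.006 0 0 0 20;0 0 0.008 0 0 0 20;0 0 0.010 0 0 0 20;0 0 0.0105 0 0 0 20;0 0 0.0105 0 0 0 20",
)

```text
time_s: 17.77
ee_pos: [573.8, -263.8, 53.1]
ee_rot: [-180.0, 0.0, -11.0]
force: [-0.1, -0.1, -1.9]
gripper_width: 49.2
gripper_force: 40.0
```

Emit:
send_rows(
  targets="0 0 0.0005 0 0 0 20;0 0 0.001 0 0 0 20;0 0 0.001 0 0 0 20;0 0 0.001 0 0 0 20",
)

```text
time_s: 18.1
ee_pos: [573.9, -263.8, 52.4]
ee_rot: [180.0, -0.0, -11.0]
force: [0.1, -0.3, -0.9]
gripper_width: 49.2
gripper_force: 40.0
```

Emit:
send_rows(
  targets="0 0 0.0005 0 0 0 20;0 0 0.0008 0 0 0 20;0 0 0.0008 0 0 0 20;0 0 0.0008 0 0 0 20",
)

```text
time_s: 18.43
ee_pos: [574.0, -263.8, 51.8]
ee_rot: [180.0, -0.0, -10.9]
force: [-1.4, 0.4, 0.9]
gripper_width: 49.0
gripper_force: 40.0
```

Emit:
send_rows(
  targets="0 0 0 0 0 0 60;0 0 0 0 0 0 65;0 0 0 0 0 0 70;0 0 0 0 0 0 80;0 0 0 0 0 0 80;0 0 0 0 0 0 80;0 0 0 0 0 0 80;0 0 0 0 0 0 80",
)

```text
time_s: 19.1
ee_pos: [573.9, -263.8, 51.5]
ee_rot: [180.0, -0.0, -11.0]
force: [0.3, 0.0, 0.6]
gripper_width: 73.1
gripper_force: 0.0
```

Emit:
send_rows(
  targets="0 0 -0.01 0 0 0 80;0 0 -0.03 0 0 0 80;0 0 -0.06 0 0 0 80;0 0 -0.09 0 0 0 80;-0.03 0 -0.12 0 0 0 80;-0.07 0 -0.15 0 0 0 80;-0.11 0 -0.18 0 0 0 80;-0.15 0 -0.19 0 0 0 80;-0.18 0 -0.19 0 0 0 80;-0.18 0 -0.19 0 0 0 80;-0.18 0 -0.19 0 0 0 80",
)

```text
time_s: 20.02
ee_pos: [395.6, -229.2, 243.3]
ee_rot: [179.9, -0.2, -11.0]
force: [0.9, -0.2, 0.1]
gripper_width: 72.9
gripper_force: 0.0
```

Run:
```python
from workcell import env, eyes
from fit import *
for n in("scene","top"): cv2.imwrite(f"pics/{n}7.png",eyes.grab_frame(n)["image"])
s=env.state(); print(s["time_s"],s["ee_pos"],s["force"])
for n in("top","scene"): print(n,fit(f"pics/{n}7.png",n,120,50,61,(579.,-264.8,-11.)))
a=cv2.imread("pics/top0.png").astype(int);b=cv2.imread("pics/top7.png").astype(int)
for nm,c,r in(("socket",(208,193),8),("wrench",(300,138),26)):
    x,y=c; w=9 if nm=="wrench" else r; print(nm,np.abs(a-b)[y-r:y+r,x-w:x+w].mean())
```

```text
20.1167 [ 397.93328012 -229.90696436  242.18030283] [ 0.64062611 -0.02551722 -0.20678339]
top (array([ 581.68, -266.32,  -10.81]), np.float64(-201.6))
scene (array([ 579.07, -263.86,   -9.13]), np.float64(-222.3))
socket 15.83984375
wrench 16.837962962962962
```

```bash
python3 -c "
from workcell import env
print(env.job_done())"
```

```text
the job is handed in; nothing more can be done
None
```

I handed the job in at about 20 s, with no verdict returned: the cover plate slid out, was laid across the vise jaws, regrasped near mid-length (5 mm off centre), lowered between the jig's posts and released at about (580, -265), within about 1–2 mm of the jig's measured centre; I couldn't see the spacers under it, and the socket and wrench were never approached, though my image check on them was inconclusive.

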